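Press a gear's bush home with bench locking pliers

ROBOT

A 7-joint arm with a two-finger parallel gripper is mounted at the origin on the work surface. World frame = base frame: x ahead of the robot, y to its left, z up, the work surface at z = 0. Lengths are in m, angles in rad, forces in N, time in s.
With the tool pointing down it reaches from about 0.35 to 0.9 m from the base axis. Payload 8.1 kg.
Tool frame: the origin (TCP) lies between the finger pads; the fingertips stand 19 mm ahead of it and the grasp point (between the pads) is the TCP; y points along the fingers, x is the direction in which the jaws open and shut, and the axes are right-handed (so a half turn about y gives the same grasp; the last joint's range is limited). The gripper opens to 92 mm and grips with 3 to 60 N. Pads are 19 mm wide; open, the fingers measure 130 mm over their backs; the gripper's body (75 mm by 190 mm) begins 47 mm behind the grasp point.
Start: joints at [1.019, 0.434, 0.025, 1.573, -0.012, 1.134, -0.075], TCP at [0.271, -0.563, 0.246] pointing down, gripper open.
Joint ranges: [-2.62, 2.62], [-0.44, 2.09], [-1.27, 1.32], [0.08, 2.57], [-1.32, 4.46], [0.12, 2], [-2.74, 2.74]. Speed limits (rad/s): [2.22, 2.22, 3.01, 3.01, 3.14, 3.14, 3.14].

INTERFACE

Orientations are given as a rotation vector (axis times angle).
In Python, from cell import arm gives the robot as it stands.
- The arm moves only by the tool move_arm, never from a script. Its argument "series" is a list of rows, each an object of numbers: "x", "y", "z": the shift along the tool's x, y, z in cm; "rx", "ry", "rz": the turn, a rotation vector about the tool's x, y, z in rad. In form: [{"x": .., "y": .., "z": .., "rx": .., "ry": .., "rz": ..}, ...]. A call has 1 to 12 rows; each row shifts and turns the pose as measured when the row begins, along the tool's axes as they then stand; what a row does not reach is not made up. A row lasts 1/8 s, in which the tool goes at most 62.5 mm and 10.7 degrees, less where a joint would pass 70% of its speed; a pose out of reach is approached as far as the arm can. A call is refused whole if a number of a shift passes 6.25 or a number of a turn 0.188, either way. A call with a gripper value outside its range is refused whole. "jaw" is the finger opening in cm, from 0 to 9.18, set as the call begins (left out, the last holds). The fingers move at their own pace and stop on an object; "newtons" is the grip in N (left out, the last holds). Time passes only in rows, so rows that do not move let the fingers close. It gives the time, the measured TCP pose, the force and the opening at its end, in the units of the state.
- arm.observe(): the state, without advancing time (a new reading comes with each control period).
- arm.get_image(name): name is "scene" or "top" or "wrist"; returns the picture (384x512x3 uint8, blue, green, red); there is no depth.
- arm.camera_params(name): a dict with "K" (3x3 intrinsics, pixels), "k1" (the pictures are not rectified: a ray, as slopes to the right and down, at radius r is drawn at 1 + k1 r^2 times it, then the intrinsics apply), "R" (3x3) and "t" (3): a world point X has camera coordinates R X + t; the wrist camera has in their place "tool_from_camera" (4x4, takes a point from camera to tool coordinates, whose origin is the TCP and whose axes are the tool frame's). Camera axes: x right, y down, z forward; pixel columns grow to the right and rows downward; lengths in m; the calibration is good to about 2 mm. A picture is of the moment at which its call begins: read the wrist's pose just before it. camera_params takes no time and is no camera call.
- arm.sign_off(): hands the job in, once; it reports no verdict.
The state is a dict: "clock": time; "joints": joint angles; "dq": joint speeds; "joint_efforts": joint torques, N m; "position": TCP position; "ee_rot": TCP orientation; "force": force on the tool from outside, world axes, zero at the start; "ft_torque": the same for the moment, N m; "width": opening from 0.0 (shut) to 1.0 (fully open).
Only numpy, scipy, OpenCV 4.12 (cv2) and the standard library are available. Lean on these libraries where they do the work, as an engineer would, in place of code of your own. Each camera call takes 0.05 s, during which the arm holds its last target.

TASK

Slide the gear along the plate, gently, until it rests against both pins under the open jaw. Press the black handle down until the pliers snap over centre and stay locked on the bush by themselves, pushing it fully home, and take your hand off the handle. Then press the red lever down to release the pliers so that they spring wide open, let the lever come back up, and leave the gear at the pins and the things around undisturbed; push lightly throughout.

Things in the scene. Friction and masses are not known exactly. Their poses are not given: they have to be found in the camera images.
- clamp: Blue and steel locking pliers standing on a dark steel base plate (430 x 110 x 12 mm) bolted to the bench. Origin: centre of the plate's underside. x runs along the pliers: jaw and gear towards +x, black handle and red lever towards -x; y across, z up. The open jaw reaches over the seat as far as x = 112 mm; its tip stands up to 105 mm above the bench.
- seat (a point): Nominal centre of the seated gear: clamp frame x 100, y 0, z 20 mm. The gear is seated when it touches both steel pins (10 mm thick, 19 mm tall, axes 32 mm to -x of the gear's centre and 32 mm to each side) of the brass stop under the jaw. The stop was reset by hand and truly stands anywhere up to 10 mm either way along clamp x: feel for it. It does not give.
- gear_center (a point): Steel gear, 80 mm across, 16 mm thick, flat on the base plate, 0.3 to 0.6 kg; on it a hub (42 mm wide, 4 mm tall) with a copper bush (collar 30 mm). Point: its centre, half-way up the 16 mm. It starts 30 to 75 mm from the pins on their +x side (clamp frame), within 12 mm of the middle line. Slides easily along clamp -x; push with less than 20 N and do not lift it.
- bush (a joint): How far the bush is pressed into the gear, m: 0 = 5 mm proud, 0.005 = home, its collar down on the hub. It takes some 36 N, more than the fingers may use on the gear (20 N); the jaw does it.
- handle (a joint): Black handle, rad: 0 = open (points up at 44 degrees), 0.66 = dead centre, 0.77 = level, at its stop and locked. A spring opens it if let go before dead centre. Closing takes up to about 10 N square to the handle at its end, most at 0.25 to 0.45 rad, then less; past dead centre it snaps shut and stays. Never press it with more than 30 N.
- handle_pivot (a point): The handle's hinge pin: clamp x +35, y 0, 100 mm above the bench. The handle turns about the clamp's y axis.
- handle_end (a point): Where to press the handle: middle of its upper face, 155 mm from the hinge along the handle, 7 mm above its middle line, 15 mm short of its end. The grip is 26 mm wide, 14 mm thick. The point moves with the handle; closed it is at clamp x -120 mm, 107 mm above the bench. Nothing stands above it.
- release (a joint): Red release lever, rad: 0 = up at rest, grows as its outer end is pressed down, 0.46 at its stop. With the pliers locked it meets the handle almost at once and throws it open at about 0.1 to 0.35 rad; it takes some 2 to 6 N. A spring lifts it again when let go. Never press it with more than 25 N.
- release_pad (a point): Where to press the red lever: top middle of its paddle (40 mm long, 30 wide, 8 thick), at rest at clamp x -187 mm, 72 mm above the bench, beyond the closed handle's end. The lever's hinge is 92 mm from it towards clamp +x, 4 mm lower; at the lever's stop the point has sunk by about 41 mm.
- spare_gear_mid (a point): Bystander: a loose small gear, 52 mm across and 14 mm thick, lying beside the plate. Point: its centre. Leave alone.
- fitting_mid (a point): Bystander: a loose blue hose fitting, 32 mm across and 45 mm tall, standing beside the plate. Point: half-way up its axis. Leave alone.
- wrench_grip (a point): Bystander: a loose steel wrench, 160 mm long, lying flat on the robot's side of the plate. Point: on its handle. Leave alone.
There are look-alikes about, which are no part of the job. Leave any pink or purple look-alike of the part that bears gear_center alone.

How it is judged:
On the way, in this order (a step that is already met when the one before it is completed fails the run):
1. the gear rests against the pins of the stop (touching, its centre within 3 mm of where both pins hold it), with the bush not yet pressed (contact force between gear and stop above 0.5 N and horizontal distance between gear_center and stop below 0.003 m and value of joint bush below 0.002 m and value of joint handle below 0.3 rad), for 0.2 s.
2. the pliers are locked over centre with the bush home, and hold by themselves with no finger on the handle for 0.3 s (value of joint handle above 0.72 rad and value of joint bush above 0.0042 m and contact force between the fingers and handle below 0.3 N), for 0.3 s.
3. the red lever is pressed by the fingers and the handle springs back through centre, untouched (value of joint release above 0.06 rad and value of joint handle below 0.6 rad and contact force between the fingers and handle below 0.3 N), for 0.02 s.
At the end, for the whole second after the job is handed in: Handle open (under 0.12 rad), red lever back up (under 0.08 rad), bush home (over 4.2 mm of 5), gear flat and at rest at the pins (its centre within 4 mm of where both pins hold it) (value of joint handle below 0.12 rad and value of joint release below 0.08 rad and value of joint bush above 0.0042 m and horizontal distance between gear_center and stop below 0.004 m and linear speed of gear below 0.01 m/s and angle between gear_center's own z axis and vertical below 0.05 rad); the robot touches nothing.
It fails at once if the gear or its bush is pushed by the fingers with more than 20 N (contact force between the fingers and gear above 20 N).
It fails at once if the handle is pressed with more than 30 N (contact force between the fingers and handle above 30 N).
It fails at once if the red lever is pressed with more than 25 N (contact force between the fingers and release above 25 N).
It fails at once if the gear is lifted or tipped (height (world z) of gear_center above 0.032 m or angle between gear_center's own z axis and vertical above 0.2 rad).
It fails at once if a bystander is moved by more than 20 mm (distance of any of spare_gear_mid, fitting_mid, wrench_grip from where it was at the start of the episode above 0.02 m).
It also fails if it takes over 67 s, if anything falls off the work surface, if the arm or the gripper's body presses on something with over 40 N, if the wrist force passes 120 N, or if a joint passes its speed limit or range.

## Working session

There is one attempt and no reset: what is moved stays moved. The work goes in short steps, Python scripts to look and compute and a tool call to move; the robot and the scene stay as the last step left them, time stands still between calls to the robot, and variables do not carry over. Pictures are saved under pics/ and viewed, and the job is handed in when it is done.

Besides the shell and the picture viewer there is one more tool, called after "Emit:" as name([rows], argument=value, ...), one row to a line, values as JSON. move_arm: Moves the arm, as the interface text tells. Its arguments: {"type":"object","properties":{"series":{"type":"array","items":{"type":"object","properties":{"x":{"type":"number"},"y":{"type":"number"},"z":{"type":"number"},"rx":{"type":"number"},"ry":{"type":"number"},"rz":{"type":"number"}}}},"jaw":{"type":"number"},"newtons":{"type":"number"}},"required":["series"]}

```bash
ls; mkdir -p pics; python3 - <<'E'
from cell import arm
import cv2
s=arm.observe(); print({k:(v if not hasattr(v,'round') else v) for k,v in s.items()})
for n in ["scene","top"]:
    im=arm.get_image(n); cv2.imwrite(f"pics/{n}0.png",im)
    print(n,arm.camera_params(n))
print(arm.camera_params("wrist"))
E
```

```text
pics
{'clock': 0.0, 'joints': array([ 1.01936965,  0.43524184,  0.02498075,  1.57411919, -0.01158753,
        1.1340128 , -0.07509145]), 'dq': array([ 0.00040841, -0.00153105,  0.00058668,  0.00132631,  0.000225  ,
       -0.00073866, -0.00109983]), 'joint_efforts': array([ 3.93004711e-06, -6.67861533e+01,  9.84403342e-01, -3.14463544e+01,
       -6.08418253e-02,  4.29270440e-02,  1.39097669e-04]), 'position': array([ 0.27091779, -0.56267579,  0.24492479]), 'ee_rot': array([-1.38795668,  0.87372221, -0.87131927]), 'force': array([-0.01050867,  1.08592295,  0.17914532]), 'ft_torque': array([-0.01280568,  0.02871944, -0.01920382]), 'width': 1.0032289283373943}
scene {'K': array([[358.11393292,   0.        , 257.87750929],
       [  0.        , 358.11393292, 195.97225915],
       [  0.        ,   0.        ,   1.        ]]), 'k1': -0.008698316207000048, 'R': array([[-0.18992615,  0.98173223,  0.01139707],
       [ 0.50767521,  0.10813771, -0.85473511],
       [-0.84035346, -0.15655054, -0.5189393 ]]), 't': array([ 0.09080261, -0.13697568,  1.38491181])}
top {'K': array([[443.9418924 ,  
[... 213 characters left out ...]
      [-0.97500518, -0.03470904, -0.21945426],
       [ 0.21952088,  0.00192684, -0.9756059 ]]), 't': array([-0.01408201,  0.58507017,  0.94592246])}
{'K': array([[335.00556855,   0.        , 257.95111884],
       [  0.        , 335.00556855, 190.15246662],
       [  0.        ,   0.        ,   1.        ]]), 'k1': -0.02308618279959433, 'tool_from_camera': array([[ 9.99999838e-01, -1.20313888e-04,  5.56019314e-04,
         5.32278533e-04],
       [-5.67484647e-04, -2.79563319e-01,  9.60127090e-01,
        -1.38713759e-01],
       [ 3.99259815e-05, -9.60127250e-01, -2.79563342e-01,
         7.55781557e-02],
       [ 0.00000000e+00,  0.00000000e+00,  0.00000000e+00,
         1.00000000e+00]])}
```

View pics/scene0.png

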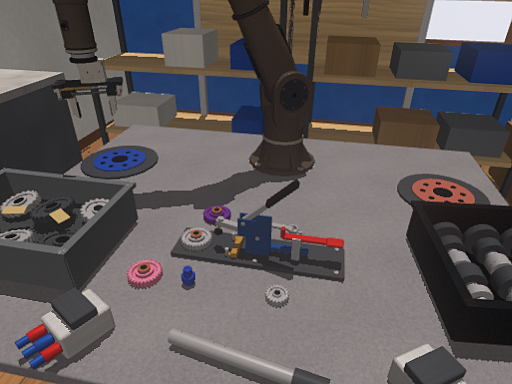

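View pics/top0.png

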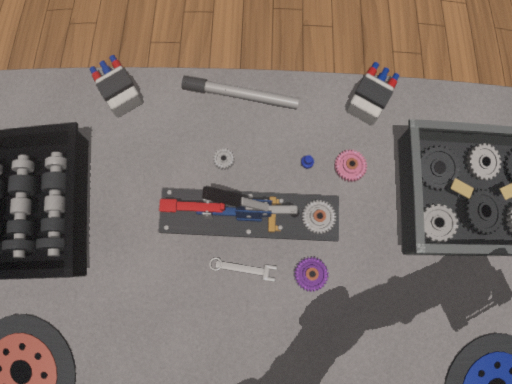

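```bash
cat > h.py <<'E'
import numpy as np,cv2
from cell import arm
from scipy.spatial.transform import Rotation as Rn
def cam(n,pose=None):
    p=arm.camera_params(n)
    if n=="wrist":
        s=pose or arm.observe()
        T=np.eye(4);T[:3,:3]=Rn.from_rotvec(s['ee_rot']).as_matrix();T[:3,3]=s['position']
        W=T@np.array(p['tool_from_camera']); R=W[:3,:3].T; return p['K'],p['k1'],R,-R@W[:3,3]
    return p['K'],p['k1'],p['R'],p['t']
def ray(c,px):
    K,k1,R,t=c
    d=np.array([(px[0]-K[0,2])/K[0,0],(px[1]-K[1,2])/K[1,1]]); u=d.copy()
    for _ in range(20): u=d/(1+k1*(u@u))
    return -R.T@t, R.T@np.array([u[0],u[1],1])
def onz(c,px,z):
    o,d=ray(c,px); return o+d*(z-o[2])/d[2]
def proj(c,X):
    K,k1,R,t=c; q=R@np.asarray(X)+t; u=q[:2]/q[2]; u=u*(1+k1*(u@u)); return K[0,0]*u[0]+K[0,2],K[1,1]*u[1]+K[1,2]
E
python3 - <<'E'
import cv2
im=cv2.imread("pics/top0.png")
cv2.imwrite("pics/topc.png",cv2.resize(im[140:300,150:370],None,fx=3.6,fy=3.6,interpolation=cv2.INTER_CUBIC))
im=cv2.imread("pics/scene0.png")
cv2.imwrite("pics/scenec.png",cv2.resize(im[170:310,120:360],None,fx=3.3,fy=3.3,interpolation=cv2.INTER_CUBIC))
E
```

```text
(no output)
```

View pics/topc.png

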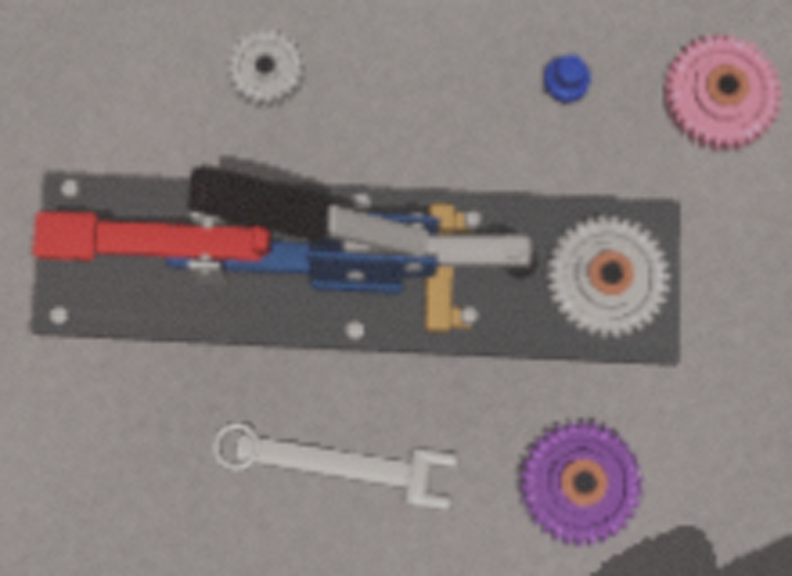

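View pics/scenec.png

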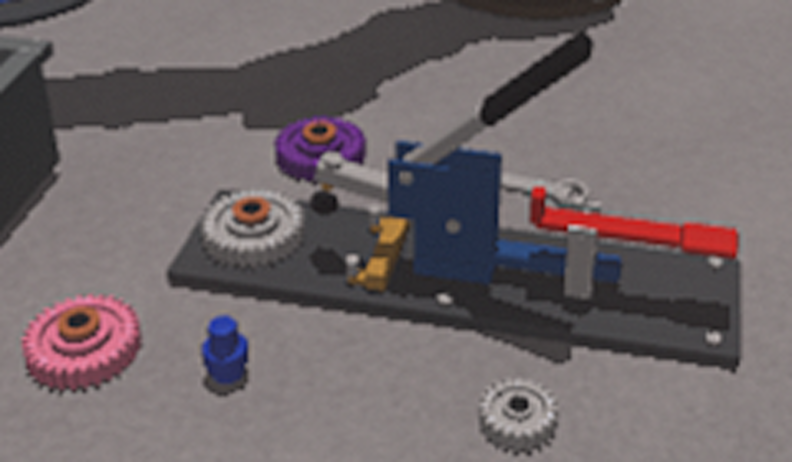

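```bash
python3 - <<'E'
from h import *
c=cam("top"); im=cv2.imread("pics/top0.png")
f=lambda p:(150+(p[0]+.5)/3.6-.5,140+(p[1]+.5)/3.6-.5)
cor=[(45,172),(680,201),(679,364),(32,334)]
W=np.array([onz(c,f(p),.012)[:2] for p in cor]); print(W.round(4))
print([np.linalg.norm(W[i]-W[(i+1)%4]).round(4) for i in range(4)])
L=np.array([(-.215,.055),(.215,.055),(.215,-.055),(-.215,-.055)])
m=W.mean(0); H=(L).T@(W-m); U,S,Vt=np.linalg.svd(H); R2=Vt.T@U.T
if np.linalg.det(R2)<0: print("flip"); Vt[1]*=-1;R2=Vt.T@U.T
print("centre",m,"ang",np.degrees(np.arctan2(R2[1,0],R2[0,0])),"resid",((L@R2.T+m)-W).round(4))
np.savez("clamp.npz",m=m,R=R2)
loc=lambda X:R2.T@(np.asarray(X)[:2]-m)
print("loc check")
# gear outline ellipse: bright low-sat pixels near
hsv=cv2.cvtColor(im,cv2.COLOR_BGR2HSV)
sub=np.zeros(im.shape[:2],np.uint8); sub[195:240,296:343]=1
mask=((hsv[...,2]>105)&(sub>0)).astype(np.uint8)
cs,_=cv2.findContours(mask,cv2.RETR_EXTERNAL,cv2.CHAIN_APPROX_NONE); k=max(cs,key=cv2.contourArea)
print(cv2.minEnclosingCircle(k),cv2.boundingRect(k))
(px,r)=cv2.minEnclosingCircle(k); g=onz(c,px,.028); print("gear top centre",g,loc(g))
for n,z,p in [("bushtop",.037,(611,272)),("spare",.014,(265,65)),("fit",.045,(571,70)),("redpad",.072,(66,235)),("handle end edge?",.2,(192,190)),("pinA",.031,(473,218)),("pinB",.031,(470,315)),("jawtip",.1,(528,250)),("wrench jaw",.005,(430,480)),("wrench ring",.005,(237,446)),("purple",.02,(585,482))]:
    q=onz(c,f(p),z);print(n,q.round(4),loc(q).round(4))
E
```

```text
[[ 0.615   0.2283]
 [ 0.6101 -0.1998]
 [ 0.4999 -0.1986]
 [ 0.5047  0.2285]]
[np.float64(0.4281), np.float64(0.1102), np.float64(0.4271), np.float64(0.1103)]
centre [0.55742706 0.01461566] ang -90.62898449654172 resid [[-0.0002  0.0007]
 [-0.0001 -0.0012]
 [ 0.0002 -0.0012]
 [ 0.0001  0.0017]]
loc check
((318.78570556640625, 216.64285278320312), 17.416088104248047) (302, 200, 35, 34)
gear top centre [ 0.55349757 -0.14927832  0.028     ] [ 0.16392724 -0.00213009]
bushtop [ 0.5553 -0.1493  0.037 ] [ 0.1639 -0.0003]
spare [0.6946 0.0832 0.014 ] [-0.0701  0.1364]
fit [ 0.6887 -0.1214  0.045 ] [0.1345 0.1328]
redpad [0.5601 0.1988 0.072 ] [-0.1842  0.0007]
handle end edge? [0.5621 0.1056 0.2   ] [-0.091   0.0037]
pinA [ 0.5893 -0.0593  0.031 ] [0.0735 0.0327]
pinB [ 0.5251 -0.0587  0.031 ] [ 0.0737 -0.0315]
jawtip [ 0.5553 -0.0889  0.1   ] [ 0.1035 -0.001 ]
wrench jaw [ 0.4197 -0.0368  0.005 ] [ 0.0529 -0.1371]
wrench ring [0.4373 0.0896 0.005 ] [-0.0737 -0.1209]
purple [ 0.4206 -0.136   0.02  ] [ 0.1521 -0.1352]
```

```bash
python3 - <<'E'
from h import *
s=arm.observe(); R=Rn.from_rotvec(s['ee_rot']).as_matrix(); print(R.round(3))
d=np.load("clamp.npz"); Rc=np.eye(3);Rc[:2,:2]=d['R']
print("tool axes in clamp\n",(Rc.T@R).round(3))
p=s['position']; print("tcp clamp",Rc.T@(p-[*d['m'],0]))
E
cat >> h.py <<'E'
_d=np.load("clamp.npz"); Rc=np.eye(3);Rc[:2,:2]=_d['R']; Oc=np.array([*_d['m'],0])
def st():
    s=arm.observe(); R=Rn.from_rotvec(s['ee_rot']).as_matrix(); T=Rc.T@R
    p=Rc.T@(s['position']-Oc); tip=p+.019*T[:,1]
    print("t",round(s['clock'],2),"tcp",(p*1e3).round(1),"tip",(tip*1e3).round(1),"F clamp",(Rc.T@s['force']).round(2),"w",round(s['width'],3))
    return p,T,s
def goto(tgt,Ttgt=None,useTip=True):
    """print remaining shift (cm, tool axes) and turn for tip target in clamp mm"""
    p,T,s=st()
    Tt=T if Ttgt is None else Ttgt
    tc=np.array(tgt)/1e3-(.019*Tt[:,1] if useTip else 0)
    print("shift cm tool",(T.T@(tc-p)*100).round(2),"turn tool",Rn.from_matrix(T.T@Tt).as_rotvec().round(3))
def down(tilt=0,zs=-1):
    """tool z to clamp zs*x, y down tilted so that fingers lean to -x by tilt"""
    y=np.array([-np.sin(tilt),0,-np.cos(tilt)]); z=np.array([zs*np.cos(tilt),0,-zs*np.sin(tilt)]); x=np.cross(y,z)
    return np.stack([x,y,z],1)
E
```

```text
[[ 0.434 -0.001  0.901]
 [-0.901  0.001  0.434]
 [-0.001 -1.    -0.   ]]
tool axes in clamp
 [[ 0.896 -0.001 -0.444]
 [ 0.444 -0.001  0.896]
 [-0.001 -1.    -0.   ]]
tcp clamp [ 0.58044936 -0.28011673  0.24503339]
```

```bash
python3 - <<'E'
from h import *
goto([230,-1,120],down(0)); print(down(.3).round(2))
E
```

```text
t 0.1 tcp [ 580.4 -280.1  245. ] tip [ 580.4 -280.1  226. ] F clamp [0.69 0.05 0.32] w 0.998
shift cm tool [-19.01  10.63  40.56] turn tool [-1.000e-03 -1.111e+00 -1.000e-03]
[[ 0.   -0.3  -0.96]
 [ 1.    0.    0.  ]
 [ 0.   -0.96  0.3 ]]
```

Emit:
move_arm([
  {"ry": -0.185},
  {"ry": -0.185},
  {"ry": -0.185},
  {"ry": -0.185},
  {"ry": -0.185},
  {"ry": -0.185},
], jaw=3.5)

```text
invalid input
```

```bash
python3 - <<'E'
from h import *
goto([235,-1,120],down(.3))
E
```

```text
t 0.1 tcp [ 580.4 -280.1  245. ] tip [ 580.4 -280.1  226. ] F clamp [0.69 0.05 0.32] w 0.998
shift cm tool [-18.06  10.71  40.09] turn tool [ 0.268 -1.103  0.165]
```

Emit:
move_arm([
  {"x": 0, "y": 0, "z": 0, "rx": 0, "ry": -0.185, "rz": 0},
  {"x": 0, "y": 0, "z": 0, "rx": 0, "ry": -0.185, "rz": 0},
  {"x": 0, "y": 0, "z": 0, "rx": 0, "ry": -0.185, "rz": 0},
  {"x": 0, "y": 0, "z": 0, "rx": 0, "ry": -0.185, "rz": 0},
  {"x": 0, "y": 0, "z": 0, "rx": 0, "ry": -0.185, "rz": 0},
  {"x": 0, "y": 0, "z": 0, "rx": 0, "ry": -0.185, "rz": 0},
], jaw=3.5)

```text
clock: 0.85
position: [0.2702, -0.561, 0.242]
ee_rot: [-1.565, -0.002, 0.008]
force: [0.1, -0.5, 0.3]
width: 0.406
```

```bash
python3 - <<'E'
from h import *
goto([235,-1,120],down(.3))
E
```

```text
t 0.85 tcp [ 578.8 -280.9  242. ] tip [ 578.6 -281.   223. ] F clamp [0.48 0.11 0.27] w 0.406
shift cm tool [28.62 10.48 33.25] turn tool [ 0.294  0.017 -0.007]
```

Emit:
move_arm([
  {"x": 4.7, "y": 0, "z": 4, "rx": 0.15, "ry": 0, "rz": 0},
  {"x": 4.7, "y": 0, "z": 4, "rx": 0.14, "ry": 0, "rz": 0},
  {"x": 4.7, "y": 0, "z": 4, "rx": 0, "ry": 0, "rz": 0},
  {"x": 4.7, "y": 0, "z": 4, "rx": 0, "ry": 0, "rz": 0},
  {"x": 4.7, "y": 0, "z": 4, "rx": 0, "ry": 0, "rz": 0},
  {"x": 4.7, "y": 0, "z": 4, "rx": 0, "ry": 0, "rz": 0},
])

```text
clock: 1.6
position: [0.5508, -0.3273, 0.2913]
ee_rot: [-1.262, 0.014, 0.005]
force: [0.8, -1.3, -0.4]
width: 0.379
```

```bash
python3 - <<'E'
from h import *
goto([235,-1,100],down(.3))
E
```

```text
t 1.6 tcp [341.9  -2.8 291.3] tip [336.1  -3.1 273.2] F clamp [ 1.29  0.82 -0.44] w 0.379
shift cm tool [ 0.48 19.57  4.39] turn tool [-0.009  0.003 -0.014]
```

Emit:
move_arm([
  {"x": 0.2, "y": 5, "z": 1.2, "rx": 0, "ry": 0, "rz": -0.014},
  {"x": 0.2, "y": 5, "z": 1.2, "rx": 0, "ry": 0, "rz": 0},
  {"x": 0, "y": 5, "z": 1.2, "rx": 0, "ry": 0, "rz": 0},
  {"x": 0, "y": 4, "z": 1, "rx": 0, "ry": 0, "rz": 0},
  {"x": 0, "y": 0, "z": 0, "rx": 0, "ry": 0, "rz": 0},
])

```text
clock: 2.22
position: [0.5596, -0.216, 0.12]
ee_rot: [-1.26, -0.004, -0.001]
force: [-0.1, -1.0, 0.7]
width: 0.383
```

```bash
python3 - <<'E'
from h import *
goto([228,-1,20],down(.3))
s=arm.observe(); im=arm.get_image("wrist"); cv2.imwrite("pics/w1.png",im)
c=cam("wrist",s)
for X in [(.164,0,.028),(.0735,.032,.031),(.0735,-.032,.031)]: print(proj(c,Rc@np.array(X)+Oc))
E
```

```text
t 2.23 tcp [230.6   4.7 120. ] tip [224.8   4.7 101.9] F clamp [ 1.01 -0.06  0.68] w 0.383
shift cm tool [-0.6   7.7  -2.78] turn tool [-0.011  0.013 -0.   ]
(np.float64(251.80414027270456), np.float64(148.22833858982906))
(np.float64(296.4085062293306), np.float64(27.155607675473988))
(np.float64(210.30095423137158), np.float64(25.931484930788514))
```

View pics/w1.png

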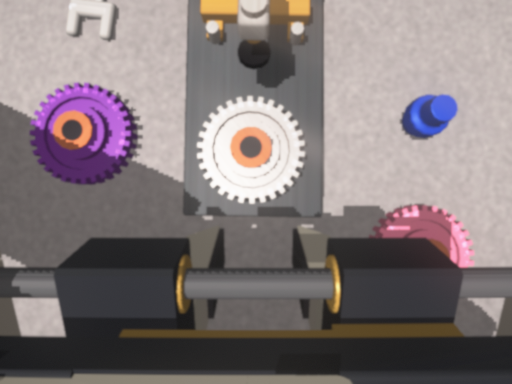

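Emit:
move_arm([
  {"x": -0.3, "y": 3, "z": -1.4, "rx": 0, "ry": 0.013, "rz": 0},
  {"x": -0.2, "y": 2.5, "z": -1.2, "rx": 0, "ry": 0, "rz": 0},
  {"x": 0, "y": 1.6, "z": -0.3, "rx": 0, "ry": 0, "rz": 0},
  {"x": 0, "y": 0, "z": 0, "rx": 0, "ry": 0, "rz": 0},
])

```text
clock: 2.78
position: [0.5603, -0.2318, 0.0493]
ee_rot: [-1.269, 0.002, -0.024]
force: [-0.2, 0.1, -0.0]
width: 0.381
```

```bash
python3 - <<'E'
from h import *
goto([228,-0.5,20],down(.3))
E
```

```text
t 2.77 tcp [246.3   5.6  49.3] tip [240.7   5.9  31.2] F clamp [-0.05 -0.21 -0.01] w 0.381
shift cm tool [-0.63  1.44  0.88] turn tool [-0.002 -0.004  0.013]
```

Emit:
move_arm([
  {"x": -0.6, "y": 0.8, "z": 0.4, "rx": 0, "ry": 0, "rz": 0.013},
  {"x": -0.3, "y": 0.6, "z": 0.4, "rx": 0, "ry": 0, "rz": 0},
  {"x": -0.2, "y": 0, "z": 0, "rx": 0, "ry": 0, "rz": 0},
])

```text
clock: 3.15
position: [0.5507, -0.2193, 0.0403]
ee_rot: [-1.27, 0.008, -0.014]
force: [-1.1, -0.2, -0.2]
width: 0.38
```

```bash
python3 - <<'E'
from h import *
goto([211,-0.5,19],down(.3))
E
```

```text
t 3.15 tcp [233.9  -4.2  40.3] tip [228.3  -4.2  22.1] F clamp [ 0.18 -1.06 -0.17] w 0.38
shift cm tool [0.36 0.81 1.56] turn tool [-0.    -0.003  0.003]
```

Emit:
move_arm([
  {"x": 0.3, "y": 0.4, "z": 0.5, "rx": 0, "ry": 0, "rz": 0},
  {"x": 0.1, "y": 0.3, "z": 0.5, "rx": 0, "ry": 0, "rz": 0},
  {"x": 0, "y": 0.12, "z": 0.38, "rx": 0, "ry": 0, "rz": 0},
  {"x": 0, "y": 0.12, "z": 0.38, "rx": 0, "ry": 0, "rz": 0},
])

```text
clock: 3.65
position: [0.5557, -0.1987, 0.0369]
ee_rot: [-1.271, 0.007, -0.014]
force: [-1.0, -2.1, 0.3]
width: 0.379
```

```bash
python3 - <<'E'
from h import *
goto([155,-0.5,19],down(.3))
E
```

```text
t 3.65 tcp [213.4   0.6  36.9] tip [207.8   0.7  18.8] F clamp [ 2.13 -0.95  0.27] w 0.379
shift cm tool [-0.13  1.54  5.05] turn tool [ 0.001 -0.002  0.004]
```

Emit:
move_arm([
  {"x": -0.05, "y": 0.13, "z": 0.43, "rx": 0, "ry": 0, "rz": 0},
  {"x": -0.05, "y": 0.13, "z": 0.43, "rx": 0, "ry": 0, "rz": 0},
  {"x": 0, "y": 0.13, "z": 0.43, "rx": 0, "ry": 0, "rz": 0},
  {"x": 0, "y": 0.13, "z": 0.43, "rx": 0, "ry": 0, "rz": 0},
  {"x": 0, "y": 0.13, "z": 0.43, "rx": 0, "ry": 0, "rz": 0},
  {"x": 0, "y": 0.13, "z": 0.43, "rx": 0, "ry": 0, "rz": 0},
  {"x": 0, "y": 0.13, "z": 0.43, "rx": 0, "ry": 0, "rz": 0},
  {"x": 0, "y": 0.13, "z": 0.43, "rx": 0, "ry": 0, "rz": 0},
])

```text
clock: 4.65
position: [0.5552, -0.1618, 0.037]
ee_rot: [-1.273, 0.007, -0.016]
force: [-0.2, -1.8, -0.2]
width: 0.379
```

```bash
python3 - <<'E'
from h import *
goto([155,-0.5,19],down(.3))
s=arm.observe(); im=arm.get_image("wrist"); cv2.imwrite("pics/w2.png",im)
E
```

```text
t 4.65 tcp [176.4  -0.3  37. ] tip [170.9  -0.2  18.9] F clamp [ 1.84 -0.14 -0.15] w 0.379
shift cm tool [-0.03  0.45  1.52] turn tool [ 0.002 -0.004  0.005]
```

View pics/w2.png

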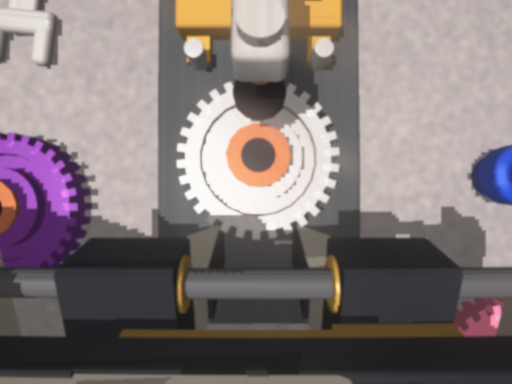

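Emit:
move_arm([
  {"x": 0, "y": 0.12, "z": 0.38, "rx": 0, "ry": 0, "rz": 0},
  {"x": 0, "y": 0.12, "z": 0.38, "rx": 0, "ry": 0, "rz": 0},
  {"x": 0, "y": 0.09, "z": 0.29, "rx": 0, "ry": 0, "rz": 0},
])

```text
clock: 5.08
position: [0.5554, -0.1494, 0.0371]
ee_rot: [-1.273, 0.007, -0.015]
force: [0.7, -1.8, -0.2]
width: 0.381
```

```bash
python3 - <<'E'
from h import *
goto([150,-0.5,19],down(.3))
E
```

```text
t 5.08 tcp [164.   -0.2  37.1] tip [ 1.584e+02 -1.000e-01  1.890e+01] F clamp [ 1.83  0.71 -0.22] w 0.381
shift cm tool [-0.03  0.24  0.81] turn tool [ 0.002 -0.003  0.004]
```

Emit:
move_arm([
  {"x": 0, "y": 0.06, "z": 0.2, "rx": 0, "ry": 0, "rz": 0},
  {"x": 0, "y": 0.06, "z": 0.2, "rx": 0, "ry": 0, "rz": 0},
])

```text
clock: 5.32
position: [0.5554, -0.1449, 0.0371]
ee_rot: [-1.273, 0.007, -0.015]
force: [-0.6, -2.0, -1.4]
width: 0.38
```

```bash
python3 - <<'E'
from h import *
goto([150,-0.5,19],down(.3))
E
```

```text
t 5.33 tcp [159.5  -0.2  37.1] tip [153.9  -0.2  18.9] F clamp [ 2.   -0.59 -1.43] w 0.38
shift cm tool [-0.03  0.11  0.37] turn tool [ 0.002 -0.003  0.004]
```

Emit:
move_arm([
  {"x": 0, "y": 0.06, "z": 0.2, "rx": 0, "ry": 0, "rz": 0},
])

```text
clock: 5.45
position: [0.5555, -0.1427, 0.0371]
ee_rot: [-1.273, 0.007, -0.015]
force: [-0.1, -2.2, -0.3]
width: 0.381
```

Emit:
move_arm([
  {"x": 0, "y": 0.06, "z": 0.2, "rx": 0, "ry": 0, "rz": 0},
])

```text
clock: 5.58
position: [0.5555, -0.1406, 0.0371]
ee_rot: [-1.273, 0.007, -0.015]
force: [-0.6, -2.7, -0.3]
width: 0.384
```

```bash
python3 - <<'E'
from h import *
st()
s=arm.observe(); im=arm.get_image("wrist"); cv2.imwrite("pics/w3.png",im)
E
```

```text
t 5.58 tcp [155.2  -0.2  37.1] tip [149.6  -0.2  18.9] F clamp [ 2.66 -0.61 -0.26] w 0.384
```

View pics/w3.png

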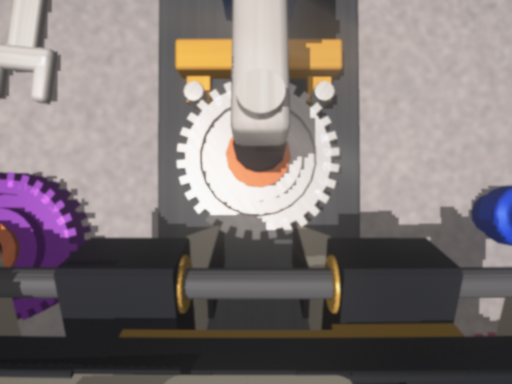

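Emit:
move_arm([
  {"x": 0, "y": 0.03, "z": 0.12, "rx": 0, "ry": 0, "rz": 0},
])

```text
clock: 5.75
position: [0.5558, -0.1399, 0.0371]
ee_rot: [-1.274, 0.007, -0.016]
force: [1.3, -5.2, -1.4]
width: 0.382
```

Emit:
move_arm([
  {"x": 0, "y": 0.03, "z": 0.12, "rx": 0, "ry": 0, "rz": 0},
])

```text
clock: 5.88
position: [0.5562, -0.1397, 0.0372]
ee_rot: [-1.275, 0.007, -0.017]
force: [1.3, -5.6, -0.5]
width: 0.384
```

Emit:
move_arm([
  {"x": 0, "y": 0.04, "z": 0.16, "rx": 0, "ry": 0, "rz": 0},
  {"x": 0, "y": 0.03, "z": 0.13, "rx": 0, "ry": 0, "rz": 0},
  {"x": 0, "y": 0.03, "z": 0.13, "rx": 0, "ry": 0, "rz": 0},
])

```text
clock: 6.25
position: [0.5564, -0.1396, 0.0372]
ee_rot: [-1.28, 0.008, -0.021]
force: [0.5, -5.9, -0.3]
width: 0.383
```

```bash
python3 - <<'E'
from h import *
st()
s=arm.observe(); im=arm.get_image("wrist"); cv2.imwrite("pics/w4.png",cv2.resize(im[60:260,150:370],None,fx=3,fy=3,interpolation=cv2.INTER_CUBIC))
E
```

```text
t 6.25 tcp [154.3   0.7  37.2] tip [148.8   0.8  19. ] F clamp [ 5.91  0.52 -0.33] w 0.383
```

View pics/w4.png

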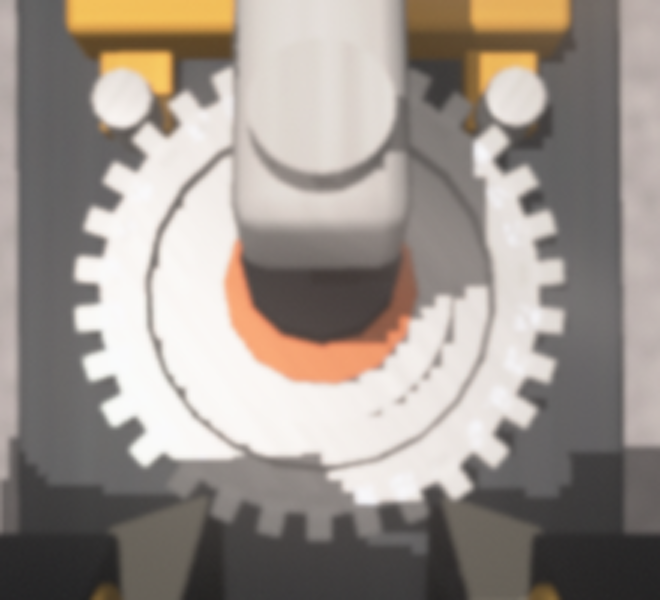

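Emit:
move_arm([
  {"x": 0, "y": -0.15, "z": -0.5, "rx": 0, "ry": 0, "rz": 0},
  {"x": 0, "y": -0.6, "z": -2, "rx": 0, "ry": 0, "rz": 0},
  {"x": 0, "y": -1.2, "z": -3, "rx": 0, "ry": 0, "rz": 0},
  {"x": 0, "y": -5, "z": 1.5, "rx": 0, "ry": 0, "rz": 0},
  {"x": 0, "y": -5, "z": 1.5, "rx": 0, "ry": 0, "rz": 0},
  {"x": 0, "y": -5, "z": 1.5, "rx": 0, "ry": 0, "rz": 0},
  {"x": 0, "y": -5, "z": 1.5, "rx": 0, "ry": 0, "rz": 0},
  {"x": 0, "y": -5, "z": 1.5, "rx": 0, "ry": 0, "rz": 0},
  {"x": 0, "y": -3, "z": 1, "rx": 0, "ry": 0, "rz": 0},
], jaw=0)

```text
clock: 7.42
position: [0.5509, -0.2072, 0.3393]
ee_rot: [-1.275, 0.016, -0.02]
force: [-0.4, 0.6, -0.2]
width: 0.003
```

```bash
python3 - <<'E'
from h import *
goto([-62,0,270],down(.3))
im=arm.get_image("scene"); cv2.imwrite("pics/s1.png",cv2.resize(im[170:310,120:360],None,fx=3.3,fy=3.3,interpolation=cv2.INTER_CUBIC))
E
```

```text
t 7.42 tcp [221.9  -4.1 339.3] tip [216.3  -4.1 321.2] F clamp [-0.57 -0.41 -0.2 ] w 0.003
shift cm tool [ 0.04 13.01 25.13] turn tool [ 0.004 -0.013  0.003]
```

View pics/s1.png

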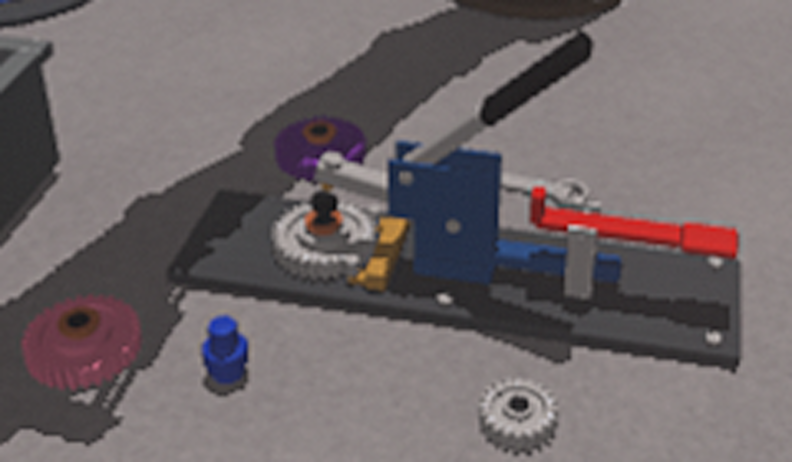

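Emit:
move_arm([
  {"x": 0, "y": 1.5, "z": 5.2, "rx": 0, "ry": -0.013, "rz": 0},
  {"x": 0, "y": 1.7, "z": 5.5, "rx": 0, "ry": 0, "rz": 0},
  {"x": 0, "y": 1.7, "z": 5.5, "rx": 0, "ry": 0, "rz": 0},
  {"x": 0, "y": 1.7, "z": 5.5, "rx": 0, "ry": 0, "rz": 0},
  {"x": 0, "y": 1.7, "z": 5, "rx": 0, "ry": 0, "rz": 0},
  {"x": 0, "y": 0, "z": 0, "rx": 0, "ry": 0, "rz": 0},
])

```text
clock: 8.22
position: [0.5576, 0.0733, 0.3417]
ee_rot: [-1.277, 0.003, -0.022]
force: [0.1, -1.0, 0.0]
width: 0.002
```

```bash
python3 - <<'E'
from h import *
goto([-60,0,230],down(.3))
im=arm.get_image("wrist"); cv2.imwrite("pics/w5.png",im)
c=cam("wrist"); print(proj(c,Rc@np.array([-.072,0,.213])+Oc)); print(proj(cam("top"),Rc@np.array([-.072,0,.213])+Oc))
im=arm.get_image("scene"); cv2.imwrite("pics/s2.png",im[60:360,100:400])
E
```

```text
t 8.22 tcp [-58.7  -0.5 341.7] tip [-6.420e+01 -3.000e-01  3.236e+02] F clamp [1.03 0.12 0.05] w 0.002
shift cm tool [-0.04  8.83 -3.12] turn tool [ 0.006 -0.004  0.011]
(np.float64(255.66225418154198), np.float64(211.27667812751915))
(np.float64(211.872558703147), np.float64(193.1420374516885))
```

View pics/w5.png

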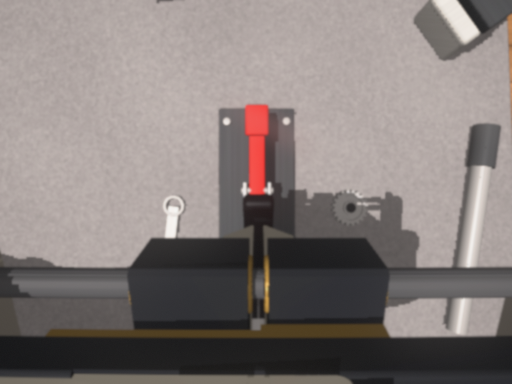

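View pics/s2.png

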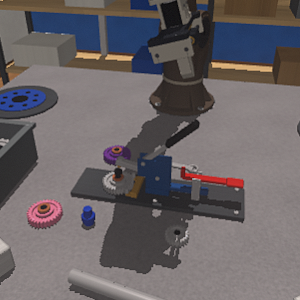

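Emit:
move_arm([
  {"x": 0, "y": 3, "z": -1, "rx": 0, "ry": 0, "rz": 0.01},
  {"x": 0, "y": 3, "z": -1, "rx": 0, "ry": 0, "rz": 0},
  {"x": 0, "y": 2.2, "z": -0.7, "rx": 0, "ry": 0, "rz": 0},
  {"x": 0, "y": 0, "z": 0, "rx": 0, "ry": 0, "rz": 0},
])

```text
clock: 8.82
position: [0.561, 0.0556, 0.2521]
ee_rot: [-1.282, 0.022, -0.029]
force: [0.9, -0.5, 0.2]
width: 0.007
```

```bash
python3 - <<'E'
from h import *
goto([-62,0,211],down(.3))
E
```

```text
t 8.82 tcp [-41.    3.1 252.1] tip [-46.4   3.2 233.9] F clamp [0.47 0.91 0.21] w 0.007
shift cm tool [-0.35  2.64  0.82] turn tool [ 0.011 -0.022  0.006]
```

Emit:
move_arm([
  {"x": -0.3, "y": 0.7, "z": 1.2, "rx": 0, "ry": -0.02, "rz": 0},
  {"x": -0.2, "y": 0.7, "z": 0.3, "rx": 0, "ry": 0, "rz": 0},
  {"x": 0, "y": 0.5, "z": 0, "rx": 0, "ry": 0, "rz": 0},
])

```text
clock: 9.2
position: [0.558, 0.0754, 0.24]
ee_rot: [-1.282, 0.002, -0.02]
force: [-0.6, -0.1, -0.6]
width: 0.006
```

```bash
python3 - <<'E'
from h import *
goto([-62,0,211],down(.3))
E
```

```text
t 9.2 tcp [-6.08e+01 -1.00e-01  2.40e+02] tip [-6.620e+01  1.000e-01  2.218e+02] F clamp [ 0.06 -0.65 -0.59] w 0.006
shift cm tool [ 0.    0.91 -0.73] turn tool [ 0.011 -0.002  0.011]
```

Emit:
move_arm([
  {"x": 0, "y": 0.5, "z": -0.1, "rx": 0, "ry": 0, "rz": 0},
  {"x": 0, "y": 0.5, "z": 0, "rx": 0, "ry": 0, "rz": 0},
])

```text
clock: 9.45
position: [0.5584, 0.0776, 0.23]
ee_rot: [-1.282, 0.0, -0.02]
force: [1.0, -0.4, 0.7]
width: -0.003
```

```bash
python3 - <<'E'
from h import *
goto([-70,0,204],down(.3))
E
```

```text
t 9.45 tcp [-63.    0.3 230. ] tip [-68.4   0.5 211.8] F clamp [0.38 1.03 0.67] w -0.003
shift cm tool [-0.04  0.79 -0.09] turn tool [ 0.012 -0.001  0.012]
```

Emit:
move_arm([
  {"x": 0, "y": 0.4, "z": 0.1, "rx": 0, "ry": 0, "rz": 0},
  {"x": 0, "y": 0.4, "z": 0.1, "rx": 0, "ry": 0, "rz": 0},
])

```text
clock: 9.7
position: [0.5586, 0.0819, 0.2223]
ee_rot: [-1.282, 0.001, -0.02]
force: [-0.3, -0.8, 0.1]
width: 0.006
```

```bash
python3 - <<'E'
from h import *
goto([-73,0,200],down(.3))
im=arm.get_image("wrist"); cv2.imwrite("pics/w6.png",im)
im=arm.get_image("scene"); cv2.imwrite("pics/s3.png",cv2.resize(im[70:310,150:360],None,fx=2.5,fy=2.5))
E
```

```text
t 9.7 tcp [-67.3   0.4 222.3] tip [-72.7   0.7 204.1] F clamp [ 0.78 -0.25  0.14] w 0.006
shift cm tool [-0.05  0.4  -0.11] turn tool [ 0.012 -0.001  0.012]
```

View pics/s3.png

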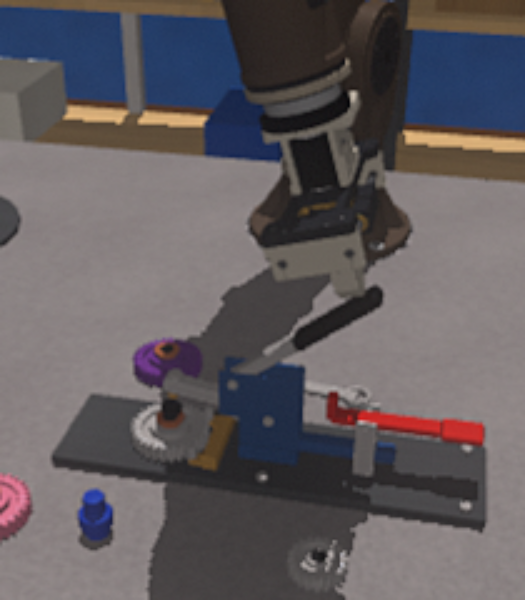

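Emit:
move_arm([
  {"x": 0, "y": 0.55, "z": 0.22, "rx": 0, "ry": 0, "rz": 0},
  {"x": 0, "y": 0.55, "z": 0.2, "rx": 0, "ry": 0, "rz": 0},
  {"x": 0, "y": 0.6, "z": 0.18, "rx": 0, "ry": 0, "rz": 0},
])

```text
clock: 10.18
position: [0.559, 0.0932, 0.2073]
ee_rot: [-1.282, 0.0, -0.02]
force: [-1.2, -0.8, 4.5]
width: 0.007
```

```bash
python3 - <<'E'
from h import *
goto([-93,0,175],down(.3))
E
```

```text
t 10.18 tcp [-78.6   0.7 207.3] tip [-84.    0.9 189.1] F clamp [ 0.81 -1.2   4.53] w 0.007
shift cm tool [-0.09  1.6   0.44] turn tool [ 0.011 -0.001  0.012]
```

Emit:
move_arm([
  {"x": -0.05, "y": 0.65, "z": 0.22, "rx": 0, "ry": 0, "rz": 0},
  {"x": 0, "y": 0.65, "z": 0.2, "rx": 0, "ry": 0, "rz": 0},
  {"x": 0, "y": 0.65, "z": 0.17, "rx": 0, "ry": 0, "rz": 0},
])

```text
clock: 10.55
position: [0.5592, 0.1044, 0.1903]
ee_rot: [-1.283, -0.0, -0.021]
force: [-4.0, -4.5, 9.1]
width: 0.007
```

```bash
python3 - <<'E'
from h import *
goto([-93,0,175],down(.3))
E
```

```text
t 10.55 tcp [-89.8   0.8 190.3] tip [-95.2   1.  172.1] F clamp [ 4.52 -3.93  9.14] w 0.007
shift cm tool [-0.07 -0.34 -0.15] turn tool [ 0.013 -0.001  0.013]
```

Emit:
move_arm([
  {"x": 0, "y": 0.7, "z": 0.18, "rx": 0, "ry": 0, "rz": 0},
  {"x": 0, "y": 0.7, "z": 0.15, "rx": 0, "ry": 0, "rz": 0},
  {"x": 0, "y": 0.7, "z": 0.12, "rx": 0, "ry": 0, "rz": 0},
])

```text
clock: 10.92
position: [0.5592, 0.1133, 0.1708]
ee_rot: [-1.286, 0.001, -0.022]
force: [-2.1, -4.4, 5.1]
width: 0.01
```

```bash
python3 - <<'E'
from h import *
goto([-110,0,150],down(.3))
E
```

```text
t 10.93 tcp [-98.7   0.7 170.8] tip [-104.     1.   152.6] F clamp [ 4.44 -2.    5.14] w 0.01
shift cm tool [-0.08  0.41  0.48] turn tool [ 0.015 -0.002  0.013]
```

Emit:
move_arm([
  {"x": -0.05, "y": 0.7, "z": 0.15, "rx": 0, "ry": 0, "rz": 0},
  {"x": 0, "y": 0.7, "z": 0.12, "rx": 0, "ry": 0, "rz": 0},
  {"x": 0, "y": 0.6, "z": 0.1, "rx": 0, "ry": 0, "rz": 0},
])

```text
clock: 11.3
position: [0.5595, 0.12, 0.1512]
ee_rot: [-1.29, 0.002, -0.024]
force: [-0.7, -2.9, 2.1]
width: 0.004
```

```bash
python3 - <<'E'
from h import *
goto([-118,0,130],down(.3))
E
```

```text
t 11.3 tcp [-105.4    0.9  151.2] tip [-110.7    1.2  132.9] F clamp [ 2.88 -0.7   2.09] w 0.004
shift cm tool [-0.1   0.48  0.58] turn tool [ 0.019 -0.004  0.014]
```

Emit:
move_arm([
  {"x": -0.05, "y": 0.6, "z": 0.1, "rx": 0, "ry": 0, "rz": 0},
  {"x": 0, "y": 0.5, "z": 0.05, "rx": 0, "ry": 0, "rz": 0},
])

```text
clock: 11.55
position: [0.5594, 0.1252, 0.1403]
ee_rot: [-1.289, 0.002, -0.025]
force: [1.0, -0.5, 0.7]
width: 0.003
```

```bash
python3 - <<'E'
from h import *
goto([-120,0,115],down(.3))
im=arm.get_image("scene"); cv2.imwrite("pics/s4.png",cv2.resize(im[70:310,150:360],None,fx=2.5,fy=2.5))
E
```

```text
t 11.55 tcp [-110.6    0.8  140.3] tip [-115.9    1.1  122.1] F clamp [0.49 1.05 0.65] w 0.003
shift cm tool [-0.09  0.79  0.17] turn tool [ 0.018 -0.004  0.015]
```

View pics/s4.png

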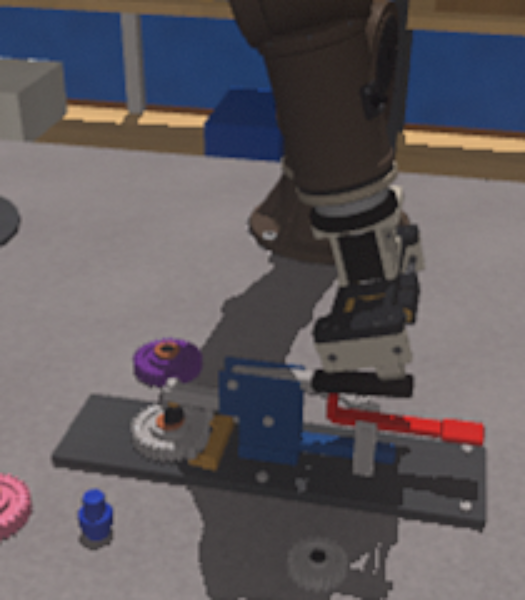

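Emit:
move_arm([
  {"x": 0, "y": 0.4, "z": 0, "rx": 0, "ry": 0, "rz": 0},
  {"x": 0, "y": 0.4, "z": 0, "rx": 0, "ry": 0, "rz": 0},
])

```text
clock: 11.85
position: [0.559, 0.1286, 0.1316]
ee_rot: [-1.288, 0.002, -0.023]
force: [0.3, -1.1, -0.3]
width: 0.007
```

Emit:
move_arm([
  {"x": 0, "y": 0.3, "z": 0, "rx": 0, "ry": 0, "rz": 0},
])

```text
clock: 11.98
position: [0.559, 0.1297, 0.1284]
ee_rot: [-1.288, 0.002, -0.023]
force: [-1.3, -3.1, 7.2]
width: 0.004
```

Emit:
move_arm([
  {"x": 0, "y": -2, "z": 0.6, "rx": 0, "ry": 0, "rz": 0},
  {"x": 0, "y": -4, "z": 1.2, "rx": 0, "ry": 0, "rz": 0},
  {"x": 0, "y": -2, "z": 2, "rx": -0.16, "ry": 0, "rz": 0},
  {"x": 0, "y": -2, "z": 2, "rx": -0.16, "ry": 0, "rz": 0},
  {"x": 0, "y": 0, "z": 2, "rx": -0.16, "ry": 0, "rz": 0},
  {"x": 0, "y": 0, "z": 1, "rx": -0.12, "ry": 0, "rz": 0},
  {"x": 0, "y": 0, "z": 0, "rx": 0, "ry": 0, "rz": 0},
])

```text
clock: 12.85
position: [0.5612, 0.1883, 0.2374]
ee_rot: [-1.905, 0.019, -0.034]
force: [-0.9, 0.0, -0.4]
width: 0.003
```

```bash
python3 - <<'E'
from h import *
goto([-183,0,110],down(-.3))
im=arm.get_image("scene"); cv2.imwrite("pics/s5.png",cv2.resize(im[170:310,150:360],None,fx=3.6,fy=3.6))
im=arm.get_image("top"); cv2.imwrite("pics/t5.png",cv2.resize(im[140:300,150:370],None,fx=3.6,fy=3.6))
E
```

```text
t 12.85 tcp [-173.7    1.9  237.4] tip [-167.5    2.   219.5] F clamp [-0.02 -0.86 -0.4 ] w 0.003
shift cm tool [-0.37  9.83  4.98] turn tool [ 0.034 -0.023  0.007]
```

View pics/s5.png

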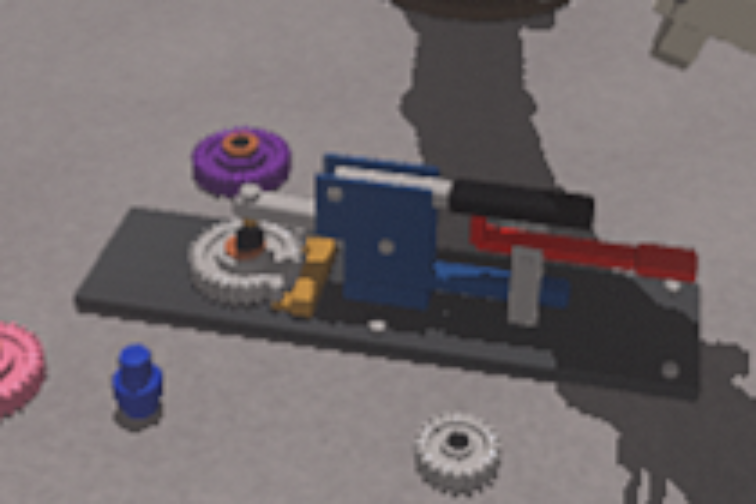

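View pics/t5.png

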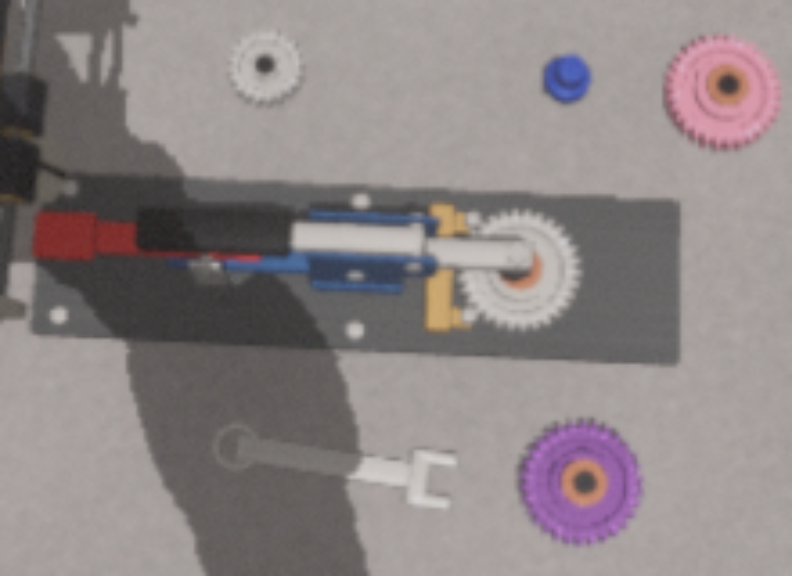

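Emit:
move_arm([
  {"x": -0.2, "y": 3, "z": 2.5, "rx": 0.03, "ry": -0.02, "rz": 0},
  {"x": -0.1, "y": 3, "z": 1.8, "rx": 0, "ry": 0, "rz": 0},
  {"x": 0, "y": 2.5, "z": 0.7, "rx": 0, "ry": 0, "rz": 0},
  {"x": 0, "y": 0, "z": 0, "rx": 0, "ry": 0, "rz": 0},
])

```text
clock: 13.45
position: [0.5641, 0.1972, 0.1416]
ee_rot: [-1.869, 0.02, -0.033]
force: [-0.6, -0.2, -0.1]
width: 0.001
```

```bash
python3 - <<'E'
from h import *
goto([-185,0,85],down(-.3))
im=arm.get_image("wrist"); cv2.imwrite("pics/w7.png",im)
E
```

```text
t 13.45 tcp [-182.6    4.7  141.6] tip [-177.1    4.8  123.5] F clamp [ 0.19 -0.61 -0.13] w 0.001
shift cm tool [-0.54  3.44  1.88] turn tool [-0.002 -0.022  0.007]
```

View pics/w7.png

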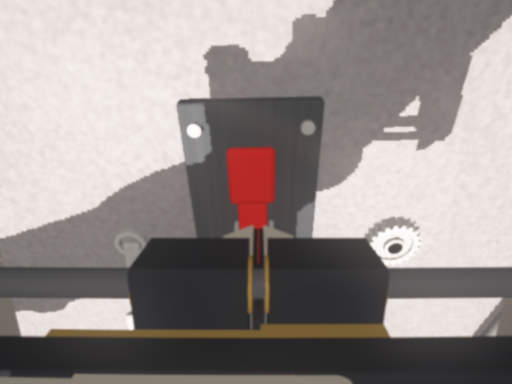

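Emit:
move_arm([
  {"x": -0.5, "y": 1, "z": 1.5, "rx": 0, "ry": -0.02, "rz": 0},
  {"x": -0.3, "y": 1, "z": 0.8, "rx": 0, "ry": 0, "rz": 0},
  {"x": 0, "y": 0.8, "z": 0.3, "rx": 0, "ry": 0, "rz": 0},
])

```text
clock: 13.88
position: [0.559, 0.2157, 0.1098]
ee_rot: [-1.864, 0.002, -0.021]
force: [0.1, 0.2, -1.0]
width: 0.0
```

```bash
python3 - <<'E'
from h import *
goto([-185,0,75],down(-.3))
im=arm.get_image("scene"); cv2.imwrite("pics/s8.png",cv2.resize(im[100:310,150:360],None,fx=2.6,fy=2.6))
E
```

```text
t 13.88 tcp [-201.1   -0.6  109.8] tip [-195.6   -0.4   91.6] F clamp [-0.2   0.13 -0.98] w 0.0
shift cm tool [ 0.04  1.9  -0.52] turn tool [-0.006 -0.005  0.012]
```

View pics/s8.png

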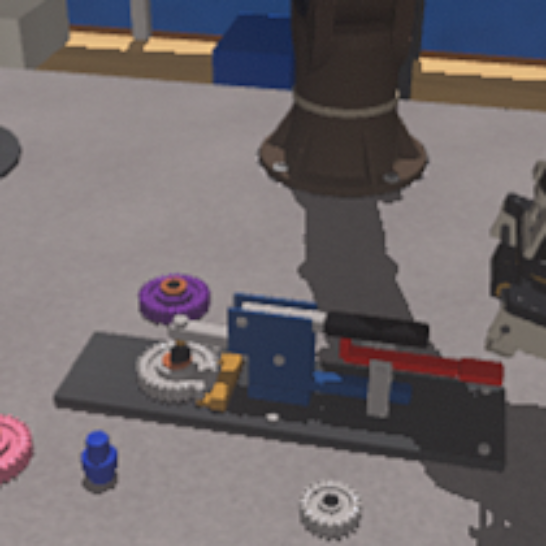

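Emit:
move_arm([
  {"x": 0, "y": 0.7, "z": -0.7, "rx": 0, "ry": 0, "rz": 0.01},
  {"x": 0, "y": 0.5, "z": -0.2, "rx": 0, "ry": 0, "rz": 0},
])

```text
clock: 14.18
position: [0.5588, 0.2025, 0.0994]
ee_rot: [-1.865, 0.012, -0.012]
force: [0.2, 0.3, 0.7]
width: 0.004
```

```bash
python3 - <<'E'
from h import *
goto([-183,0,73],down(-.3))
E
```

```text
t 14.18 tcp [-187.9   -0.7   99.4] tip [-182.4   -0.7   81.2] F clamp [-0.31  0.18  0.67] w 0.004
shift cm tool [0.07 0.77 0.31] turn tool [-0.005 -0.004  0.001]
```

Emit:
move_arm([
  {"x": 0, "y": 0.5, "z": 0.16, "rx": 0, "ry": 0, "rz": 0},
  {"x": 0, "y": 0.5, "z": 0.16, "rx": 0, "ry": 0, "rz": 0},
])

```text
clock: 14.42
position: [0.5591, 0.202, 0.0886]
ee_rot: [-1.865, 0.013, -0.014]
force: [-0.5, 0.5, 3.3]
width: 0.003
```

```bash
python3 - <<'E'
from h import *
goto([-183,0,60],down(-.3))
E
```

```text
t 14.43 tcp [-187.4   -0.3   88.6] tip [-181.9   -0.3   70.4] F clamp [-0.52 -0.5   3.35] w 0.003
shift cm tool [0.03 0.96 0.42] turn tool [-0.005 -0.006  0.001]
```

Emit:
move_arm([
  {"x": 0, "y": 0.5, "z": 0.16, "rx": 0, "ry": 0, "rz": 0},
  {"x": 0, "y": 0.5, "z": 0.16, "rx": 0, "ry": 0, "rz": 0},
])

```text
clock: 14.68
position: [0.5592, 0.202, 0.0776]
ee_rot: [-1.866, 0.013, -0.014]
force: [1.0, -1.4, 2.0]
width: 0.005
```

```bash
python3 - <<'E'
from h import *
goto([-183,0,50],down(-.3))
im=arm.get_image("scene"); cv2.imwrite("pics/s9.png",cv2.resize(im[100:310,150:360],None,fx=2.6,fy=2.6))
E
```

```text
t 14.68 tcp [-187.4   -0.3   77.6] tip [-181.8   -0.2   59.5] F clamp [1.4  0.98 2.02] w 0.005
shift cm tool [0.02 0.87 0.4 ] turn tool [-0.005 -0.006  0.001]
```

View pics/s9.png

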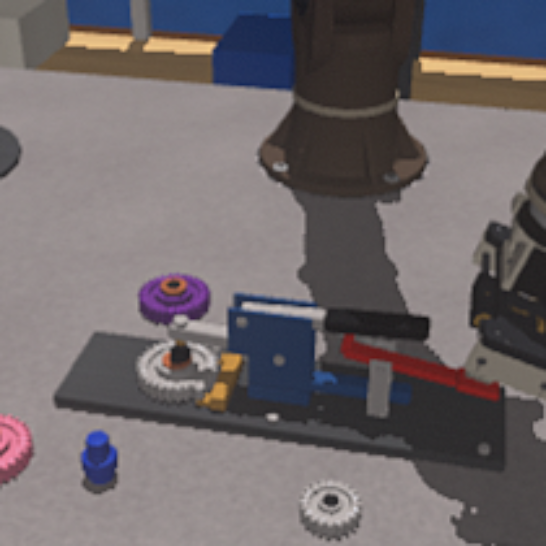

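Emit:
move_arm([
  {"x": 0, "y": 0.4, "z": 0.12, "rx": 0, "ry": 0, "rz": 0},
  {"x": 0, "y": 0.4, "z": 0.12, "rx": 0, "ry": 0, "rz": 0},
])

```text
clock: 14.98
position: [0.5593, 0.2018, 0.0684]
ee_rot: [-1.866, 0.013, -0.014]
force: [-0.0, -0.1, 3.2]
width: 0.004
```

Emit:
move_arm([
  {"x": 0, "y": 0.4, "z": 0.12, "rx": 0, "ry": 0, "rz": 0},
  {"x": 0, "y": 0, "z": 0, "rx": 0, "ry": 0, "rz": 0},
])

```text
clock: 15.22
position: [0.5594, 0.2018, 0.0637]
ee_rot: [-1.866, 0.013, -0.014]
force: [-0.3, -1.3, 3.0]
width: 0.005
```

```bash
python3 - <<'E'
from h import *
goto([-183,0,40],down(-.3))
im=arm.get_image("scene"); cv2.imwrite("pics/s10.png",cv2.resize(im[100:310,150:360],None,fx=2.6,fy=2.6))
E
```

```text
t 15.22 tcp [-1.872e+02 -1.000e-01  6.370e+01] tip [-181.7   -0.    45.6] F clamp [ 1.3  -0.25  2.96] w 0.005
shift cm tool [0.   0.49 0.3 ] turn tool [-0.005 -0.006  0.001]
```

View pics/s10.png

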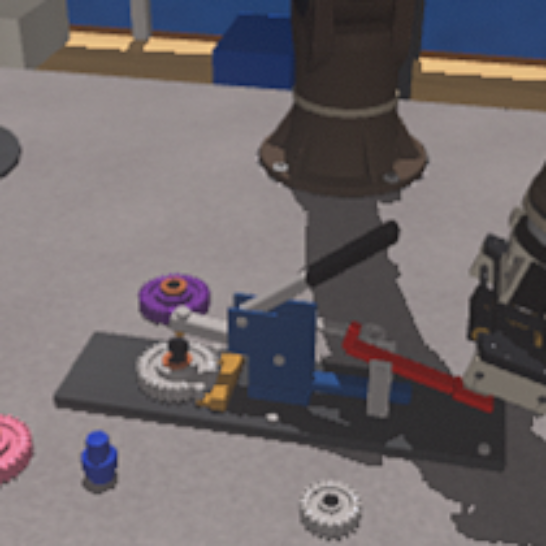

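Emit:
move_arm([
  {"x": 0, "y": -1, "z": -0.2, "rx": 0, "ry": 0, "rz": 0},
  {"x": 0, "y": -2, "z": -0.3, "rx": 0, "ry": 0, "rz": 0},
  {"x": 0, "y": -5, "z": 0, "rx": 0, "ry": 0, "rz": 0},
  {"x": 0, "y": -5, "z": 0, "rx": 0, "ry": 0, "rz": 0},
  {"x": 0, "y": -5, "z": 1, "rx": 0, "ry": 0, "rz": 0},
  {"x": 0, "y": 0, "z": 0, "rx": 0, "ry": 0, "rz": 0},
  {"x": 0, "y": 0, "z": 0, "rx": 0, "ry": 0, "rz": 0},
])

```text
clock: 16.15
position: [0.5583, 0.262, 0.2429]
ee_rot: [-1.862, 0.013, -0.012]
force: [-0.6, -0.7, -0.5]
width: 0.004
```

```bash
python3 - <<'E'
from h import *
st()
im=arm.get_image("scene"); cv2.imwrite("pics/s11.png",cv2.resize(im[170:310,120:360],None,fx=3.3,fy=3.3,interpolation=cv2.INTER_CUBIC))
im=arm.get_image("top"); cv2.imwrite("pics/t11.png",cv2.resize(im[140:300,150:370],None,fx=3.6,fy=3.6,interpolation=cv2.INTER_CUBIC))
E
```

```text
t 16.15 tcp [-247.3   -1.8  242.9] tip [-241.9   -1.8  224.7] F clamp [ 0.67 -0.64 -0.5 ] w 0.004
```

View pics/s11.png

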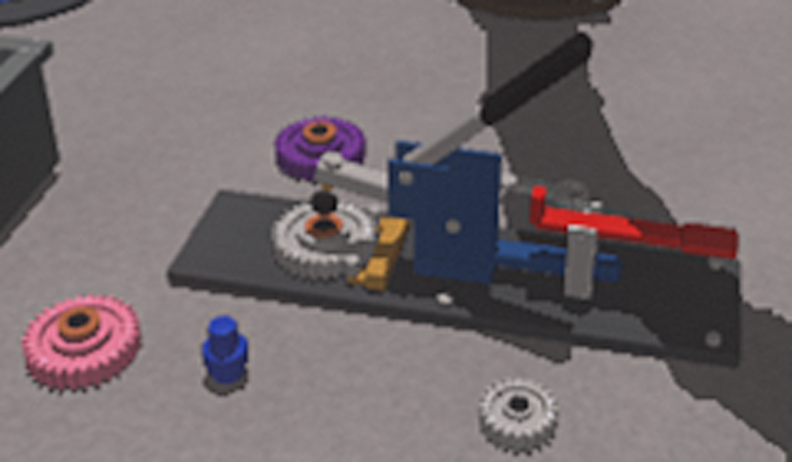

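View pics/t11.png

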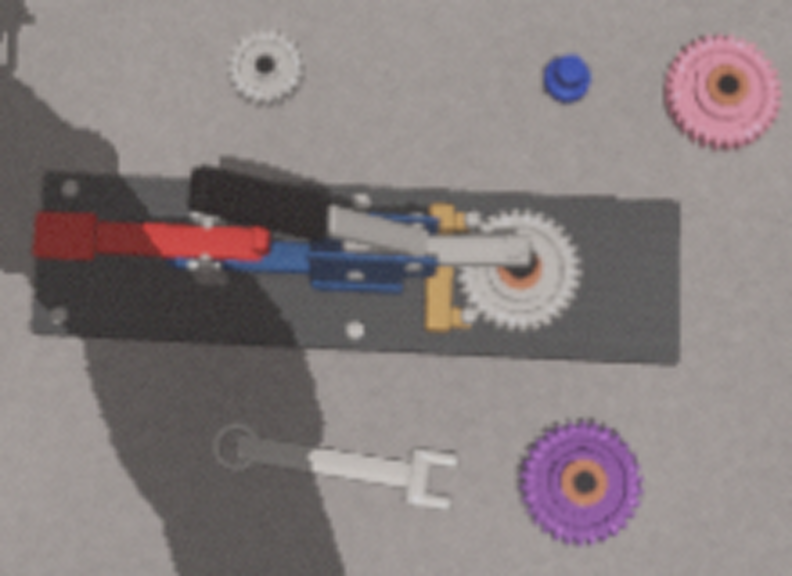

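Handle end is back at its first pixel (582,40) and the red lever is back at (737,242). The bush sits lower at (325,226), the gear touches both pins, and the wrench, fitting and small gear haven't moved. Handing in.

```bash
python3 -c "
from cell import arm
print(arm.sign_off())"
```

```text
the job is handed in; nothing more can be done
None
```

I completed the whole job and handed it in at about 16 s of the 67 s allowed. No verdict was reported.

- **Gear:** I slid it along the plate with the fingers slightly open to cradle it. It stopped against both pins at about 6 N, level and centred between them.
- **Handle:** I pressed it down until it snapped over centre; the highest reading was about 11 N. A light press then showed it level at its stop (fingertips at the expected height, 7 N). I took the hand off, and the pictures showed it staying locked.
- **Red lever:** I pressed it about 30 mm with about 3 N. The handle sprang open without the fingers touching it, and I then let the lever come back up.

**Last checks:** In the final pictures the handle and lever are back at their starting positions. The gear is still at both pins, and the wrench, hose fitting, small gear and look-alikes are where they started.

**Not measured:** I judged the bush to be home only from the handle reaching its stop and from the bush sitting lower in the pictures. The forces are from the end of each move, so brief higher peaks would not show. My first move call was refused because its rows were incomplete; nothing moved, and no other check failed or disagreed.

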